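# Centre the turned figure on its plinth

## Task

Two small turned wooden finials stand on round dark plinths, ready to be glued; one stands well off to the side of its plinth. With light taps or nudges of the fingertips, slide that one over to the middle of its plinth, like its twin, and leave it standing there; it is wobbly and tips if it is pushed high up. Do not pinch or lift it, strike it hard or tip it over; leave its plinth where it is, and do not disturb the twin or the small steel tin.

Things in the scene. Friction and masses are not known exactly. Their poses are not given: they have to be found in the camera images.
- figure: the off-centre finial, pale turned wood, loose, round about its vertical axis, 52 mm high, about 60 g: a straight cylindrical foot 28 mm in diameter and 12 mm high, a thin waist, then a bulb 25 mm in diameter between 30 and 50 mm up. Origin: centre of the underside of the foot; z up. It slides flat when pushed on the foot and tips when pushed on the bulb. It starts 17 to 28 mm from the middle of its plinth, in any direction.
- figure_plinth: the round dark wooden plinth under that finial, 90 mm in diameter, 30 mm high, with a flat top, about 0.5 kg, loose on the bench but it stays put when the finial is slid. Origin: centre of its underside, on the bench; z up, so the middle of its top is 30 mm above the origin.
- twin: the other finial, the same in shape and size, already in the middle of its plinth: leave it alone. Origin: centre of the underside of the foot.
- twin_plinth: the plinth of the other finial, the same in shape and size (90 mm in diameter, 30 mm high): leave it alone. Origin: centre of its underside.
- tin_small: a small round steel tin lying on the bench between the plinths, 38 mm in diameter, 9 mm high: leave it alone. Origin: centre of its underside.
Mind the look-alikes: they are no part of the job. Leave any blue or green look-alike of the figure_plinth alone.

How it is judged:
By the outcome, as a careful person would: the job done as asked, in the order asked, and still so for the second after the job is handed in, with the robot touching nothing.
It also fails if it takes over 42 s, if anything falls off the work surface, if the arm or the gripper's body presses on something with over 40 N, if the wrist force passes 120 N, or if a joint passes its speed limit or range.

## Robot

A 6-joint arm with a two-finger parallel gripper is mounted at the origin on a cart in front of the work surface, level with it; the furniture and walls round the work are solid. World frame = base frame: x ahead of the robot, y to its left, z up, the work surface at z = 0. Lengths are in m, angles in rad, forces in N, time in s.
With the tool pointing down it reaches from about 0.15 to 0.775 m from the base axis. Payload 6.1 kg.
Tool frame: the origin (TCP) lies on the centre line of the jaws, within the pads' length; the fingertips stand 25 mm ahead of it and the grasp point (between the pads) lies 6 mm ahead of it; z points along the fingers, y is the direction in which the jaws open and shut (so a half turn about z gives the same grasp; the last joint's range is limited). The gripper opens to 85 mm and grips with 20 to 120 N. Pads are 22 mm wide; open, the fingers measure 114 mm over their backs; the gripper's body (76 mm by 85 mm) begins 54 mm behind the grasp point. The pads swing forward as they close: fully open they stand 13 mm farther back than shut.
Start: joints at [1.216, 0.126, -0.04, 1.405, 0, 1.571], TCP at [0.182, 0.492, 0.231] pointing down, gripper open.
Joint ranges: [-2.72, 2.72], [-0.95, 1.95], [-1.27, 1.35], [-1.78, 2.02], [-1.46, 1.47], [-3.14, 3.14]. Speed limits (rad/s): [2.39, 2.39, 3.01, 3.14, 3.14, 3.14].

## Interface

Orientations are given as a unit quaternion [x, y, z, w].
In Python, from workcell import bot, imaging, models gives the robot as it stands.
- The arm moves only by the shell command python3 -m inch 'ROWS' [FORCE]. ROWS is a JSON object of lists of equal length, an entry for each row: "xyz": the shift along the tool's x, y, z in cm, a list of three; "spin": the turn about the tool's z in rad; "grip": the closure, from 0 (fully open) to 1 (shut). In form: {"xyz": [[x, y, z], ...], "spin": [spin, ...], "grip": [grip, ...]}. A call has 1 to 5 rows; each row is the pose to reach, as a shift and turn from the pose commanded when the call began, along the tool's axes at that moment; what a row does not reach only later rows make up. A row lasts 1/8 s, in which the tool goes at most 62.5 mm and 10.7 degrees, less where a joint would pass 70% of its speed; a pose out of reach is approached as far as the arm can. A call with a gripper value outside its range is refused whole. The fingers move at their own pace and stop on an object; FORCE is the grip in N (left out, the last holds). Time passes only in rows, so rows that repeat a pose let the fingers close. It gives the time, the measured TCP pose, the force and the opening at its end, in the units of the state.
- bot.read_state(): the state, without advancing time (a new reading comes with each control period).
- imaging.capture(name): name is "scene" or "top"; returns (picture, depth): 384x512x3 uint8, blue, green, red; 384x512 float32, m along the optical axis (not along the pixel's ray), 0 where there is no reading.
- imaging.calibration(name): a dict with "mtx" (3x3 intrinsics, pixels), "view" (4x4, takes a point from world to camera coordinates). Camera axes: x right, y down, z forward; pixel columns grow to the right and rows downward; lengths in m; the calibration is good to about 2 mm. A picture is of the moment at which its call begins. calibration takes no time and is no camera call.
- bot.finish_job(): hands the job in, once; it reports no verdict.
Trained networks look in the newest picture that a camera, given by its name, has taken for a name from the list of things; names that differ only in an ending like _2 or _b are one class to them, and where a whole thing is asked for, a point or a joint stands for the part that bears it (a point fixed in the world has none). Each returns a list of dicts, best first, with "p" (0 to 1); they miss things now and then, are a little off and sometimes report something else, mostly with a low value. They report only what shows in the picture. A call takes as long as a camera call. They do not tell look-alikes from the thing itself.
- models.look_for(camera, target): "bbox" ([left, top, right, bottom] in pixels, round what is visible of it).
- models.silhouettes(camera, target): "mask" (384x512 bool, what is visible of it) and "bbox" ([left, top, right, bottom] in pixels, round what is visible of it).
- models.place_of(camera, target): "centre" ([column, row] in pixels: a listed point, or the origin of a listed thing).
The state is a dict: "time_s": time; "qpos": joint angles; "dq": joint speeds; "joint_efforts": joint torques, N m; "tcp_pos": TCP position; "orientation": TCP orientation; "force": force on the tool from outside, world axes, zero at the start; "torque": the same for the moment, N m; "grip_width": opening from 0.0 (shut) to 1.0 (fully open).
Only numpy, scipy, OpenCV 4.12 (cv2) and the standard library are available. Lean on these libraries where they do the work, as an engineer would, in place of code of your own. Each camera call takes 0.05 s, during which the arm holds its last target. There are 200 camera calls.

## Working session

There is one attempt and no reset: what is moved stays moved. The work goes in short steps, Python scripts to look and compute and a shell command to move; the robot and the scene stay as the last step left them, time stands still between calls to the robot, and variables do not carry over. Pictures are saved under pics/ and viewed, about 8 in all and at most 12, crops included, and the job is handed in when it is done.

```bash
mkdir -p pics
cat > h.py <<'E'
import numpy as np,cv2
from workcell import bot,imaging,models
def cal(n):
    c=imaging.calibration(n); return np.array(c["mtx"]),np.array(c["view"])
def ray(n,uv,z):
    K,V=cal(n); R,t=V[:3,:3],V[:3,3]; o=-R.T@t
    d=R.T@np.linalg.inv(K)@[uv[0],uv[1],1]; return o+d*(z-o[2])/d[2]
def proj(n,p):
    K,V=cal(n); q=K@(V[:3,:3]@np.array(p)+V[:3,3]); return q[:2]/q[2]
def cloud(n,depth,mask):
    K,V=cal(n); v,u=np.nonzero(mask&(depth>0)); d=depth[v,u]
    c=np.linalg.inv(K)@np.vstack([u*d,v*d,d]); return (V[:3,:3].T@(c-V[:3,3:])).T
E
python3 - <<'E'
from h import *
s=bot.read_state();print(s['tcp_pos'],s['orientation'],s['time_s'])
ims=[]
for n in("scene","top"):
    im,d=imaging.capture(n);ims.append(im)
    K,V=cal(n);print(n,(-V[:3,:3].T@V[:3,3]).round(3),K[0,0])
    for t in("figure","figure_plinth","tin_small"):
        print(t,[(np.round(r['bbox']).tolist(),round(r['p'],2)) for r in models.look_for(n,t)],[(np.round(r['centre'],1).tolist(),round(r['p'],2)) for r in models.place_of(n,t)])
cv2.imwrite('pics/a.png',cv2.resize(np.hstack(ims),(800,300)))
E
```

```text
[0.18224527 0.49193034 0.23014578] [ 1.76463541e-01  9.84306871e-01 -7.62191867e-04 -1.48140040e-04] 0.0
scene [-0.18   0.289  0.656] 465.46862412831206
figure [([178.0, 171.0, 191.0, 200.0], 0.78)] [([242.2, 213.1], 0.65), ([184.6, 191.6], 0.61)]
figure_plinth [([166.0, 185.0, 213.0, 223.0], 0.91), ([105.0, 177.0, 151.0, 215.0], 0.9), ([350.0, 142.0, 389.0, 174.0], 0.83), ([186.0, 224.0, 234.0, 268.0], 0.64), ([180.0, 169.0, 191.0, 197.0], 0.18)] [([192.4, 209.0], 0.81), ([129.0, 199.2], 0.72), ([211.5, 250.3], 0.68), ([369.9, 162.2], 0.6)]
tin_small [([231.0, 206.0, 253.0, 224.0], 0.69)] [([243.3, 215.0], 0.8)]
top [ 0.461 -0.061  0.919] 348.6117012775386
figure [([196.0, 165.0, 209.0, 181.0], 0.48)] [([206.5, 174.7], 0.47), ([295.3, 186.6], 0.27)]
figure_plinth [([186.0, 217.0, 222.0, 255.0], 0.86), ([183.0, 167.0, 222.0, 196.0], 0.77), ([144.0, 130.0, 178.0, 169.0], 0.65), ([356.0, 170.0, 396.0, 208.0], 0.61)] [([207.5, 184.8], 0.88), ([161.7, 152.7], 0.87), ([206.9, 236.4], 0.82), ([367.7, 188.9], 0.59)]
tin_small [([233.0, 203.0, 248.0, 218.0], 0.54)] [([240.9, 209.9], 0.56)]
```

View pics/a.png

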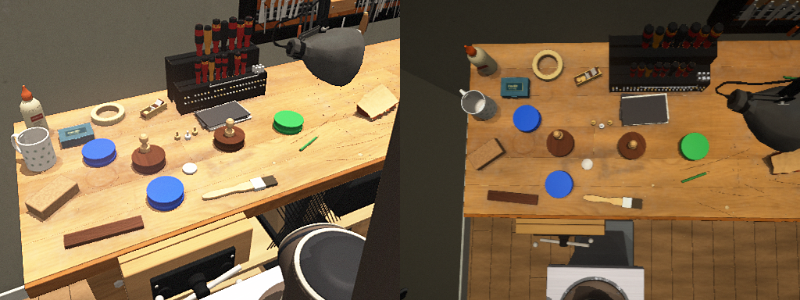

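The dark plinths with finials are at scene (190,203) and (293,177), and at top (205,184) and (295,187). The blue and green discs are decoys. I'll enlarge both dark plinths to see which finial is off-centre.

Run:
```python
from h import *
a,da=imaging.capture("scene");b,db=imaging.capture("top")
c=lambda im,u,v:cv2.resize(im[v-25:v+25,u-33:u+33],(396,300),interpolation=cv2.INTER_CUBIC)
cv2.imwrite('pics/b.png',np.vstack([np.hstack([c(a,190,195),c(a,293,170)]),np.hstack([c(b,205,182),c(b,295,186)])]))
for n,im,d,cs in(("scene",a,da,[(190,200),(293,175)]),("top",b,db,[(205,182),(295,186)])):
    for u,v in cs:
        m=np.zeros(d.shape,bool);m[v-30:v+30,u-35:u+35]=1
        hsv=cv2.cvtColor(im,cv2.COLOR_BGR2HSV)
        P=np.full(d.shape+(3,),np.nan);vv,uu=np.nonzero(m&(d>0));P[vv,uu]=cloud(n,d,m)
        z=P[...,2]; dark=(im.max(2)<110)&(z>.022)&(z<.038)
        fig=(z>.055)&(z<.1)&m
        print(n,(u,v),'nplinth',dark.sum())
        for nm,k in(('pl',dark),('fig',fig)):
            q=P[k]
            if len(q):print(nm,len(q),'min',q.min(0).round(3),'max',q.max(0).round(3),'med',np.median(q,0).round(4))
        k=(dark.astype(np.uint8))
        co=max(cv2.findContours(k,cv2.RETR_EXTERNAL,cv2.CHAIN_APPROX_NONE)[0],key=cv2.contourArea)
        w=P[co[:,0,1],co[:,0,0]];print('circ',[round(x,4) for x in (lambda r:(*r[0],r[1]))(cv2.minEnclosingCircle((w[:,:2]*1000).astype(np.float32)))])
```

```text
scene (190, 200) nplinth 83
pl 83 min [0.512 0.083 0.022] max [0.583 0.163 0.032] med [0.521  0.1316 0.0272]
fig 123 min [0.568 0.109 0.056] max [0.59  0.133 0.084] med [0.5751 0.1223 0.0748]
circ [543.4008, 122.8884, 41.294]
scene (293, 175) nplinth 101
pl 101 min [ 0.505 -0.15   0.022] max [ 0.557 -0.074  0.034] med [ 0.5215 -0.104   0.0281]
fig 113 min [ 0.538 -0.13   0.056] max [ 0.558 -0.108  0.084] med [ 0.545  -0.1161  0.0746]
circ [533.2119, -112.053, 41.0401]
top (205, 182) nplinth 781
pl 781 min [0.516 0.076 0.023] max [0.615 0.208 0.037] med [0.5546 0.1165 0.0296]
fig 74 min [0.572 0.111 0.066] max [0.593 0.133 0.084] med [0.5814 0.12   0.0783]
circ [558.2563, 119.538, 44.4942]
top (295, 186) nplinth 819
pl 819 min [ 0.507 -0.163  0.025] max [ 0.594 -0.077  0.037] med [ 0.5478 -0.1175  0.0297]
fig 80 min [ 0.541 -0.129  0.068] max [ 0.563 -0.107  0.084] med [ 0.5505 -0.1189  0.078 ]
circ [551.4286, -118.9945, 44.7387]
```

View pics/b.png

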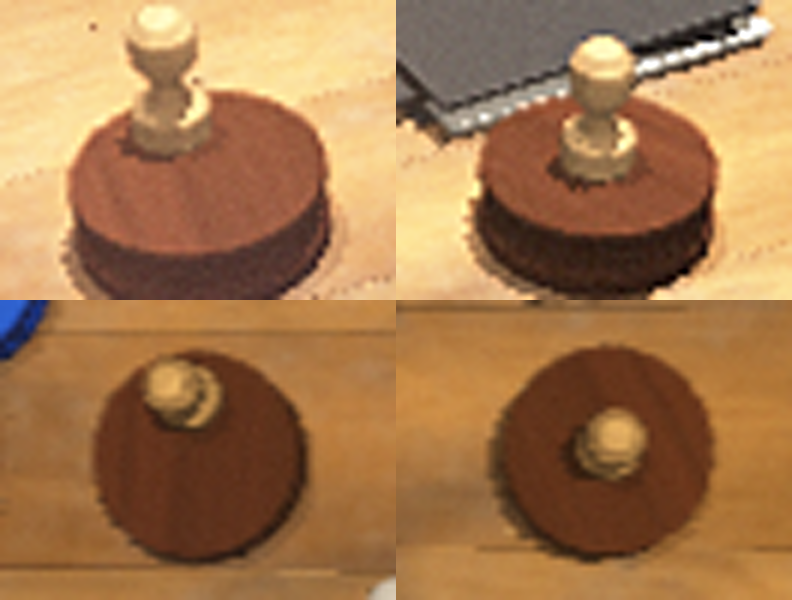

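The left finial (scene ~184,185; top ~203,174) is the off-centre one, shifted about 25 mm in +x. The right one is the twin, centred on its plinth. Next I'll fit silhouettes in both views and use the twin to check for bias.

```bash
cat > fit.py <<'E'
from h import *
from scipy.optimize import minimize
a=np.linspace(0,2*np.pi,40)
ring=lambda r,z:np.c_[r*np.cos(a),r*np.sin(a),np.full(40,z)]
th=np.linspace(-1,1,9)
PL=[np.vstack([ring(.045,0),ring(.045,.03)])]
FG=[np.vstack([ring(.014,.03),ring(.014,.042)]),
    np.vstack([ring(.0125*np.sqrt(1-t*t)+1e-5,.070+.011*t) for t in th]),
    np.vstack([ring(.005,.042),ring(.005,.065)])]
S=8
def render(n,xy,parts,org):
    K,V=cal(n);m=np.zeros((60*S,70*S),np.uint8)
    for p in parts:
        q=(V[:3,:3]@(p+[xy[0],xy[1],0]).T+V[:3,3:]);q=K@q;q=((q[:2]/q[2]).T-org+.5)*S
        cv2.fillConvexPoly(m,cv2.convexHull(np.round(q*16).astype(np.int32)),255,shift=4)
    return cv2.resize(m,(70,60),interpolation=cv2.INTER_AREA)/255.
def segs(n,im,guess):
    u,v=np.round(proj(n,[*guess,.04])).astype(int);org=np.array([u-35,v-30])
    c=im[v-30:v+30,u-35:u+35].astype(float)
    return c,org
def fit(n,im,guess,parts,fg,other=None):
    c,org=segs(n,im,guess)
    lab=cv2.cvtColor((c/255).astype(np.float32),cv2.COLOR_BGR2LAB)
    def cost(p):
        w=render(n,p,parts,org); o=render(n,guess,PL,org) if fg else None
        W=(w>.95); B=(cv2.dilate(w,np.ones((9,9)))>.02)&(w<.02)
        if W.sum()<8:return 9e9
        # two-class residual
        e=0
        R=cv2.dilate(render(n,guess,parts,org) if not fg else w,np.ones((9,9)))>.02
        mi=np.median(lab[W],0);mo=np.median(lab[B],0)
        al=np.clip(((lab-mo)@(mi-mo))/((mi-mo)@(mi-mo)),0,1)
        return np.abs(al-w)[R].sum()
    best=None
    for s in (0,.003,-.003):
        r=minimize(cost,np.array(guess)+s,method='Nelder-Mead',options=dict(initial_simplex=np.array(guess)+s+np.array([[0,0],[.004,0],[0,.004]]),xatol=1e-5,fatol=1e-3))
        if best is None or r.fun<best.fun:best=r
    return best.x,best.fun
def run(objs):
    for n in("top","scene"):
        im,d=imaging.capture(n)
        for nm,g,p,f in objs:
            x,e=fit(n,im,g,p,f);print(n,nm,(x*1000).round(1),round(e,1))
E
python3 - <<'E'
from fit import *
run([("plinth",(.558,.1195),PL,0),("fig",(.581,.121),FG,1),("tplinth",(.551,-.119),PL,0),("twin",(.551,-.119),FG,1)])
E
```

```text
top plinth [558.1 119.2] 175.8
top fig [571.4 116.9] 97.5
top tplinth [ 550.2 -118.4] 175.4
top twin [ 552.5 -119.8] 38.1
scene plinth [556.6 119.6] 182.1
scene fig [579.6 121.3] 264.7
scene tplinth [ 550.  -119.2] 238.5
scene twin [ 555.  -121.7] 125.6
```

```bash
cat > dep.py <<'E'
from h import *
def run(cs,N=2,verbose=True):
    "cs: dict name->guess; bulb & foot centre by circle fit, bulb mid-range"
    from scipy.optimize import least_squares
    for n in("top","scene"):
        acc={k:[[],[]] for k in cs}
        for _ in range(N):
            im,d=imaging.capture(n)
            P=cloud(n,d,np.ones(d.shape,bool));col=im[d>0].astype(int)
            K,V=cal(n);o=-V[:3,:3].T@V[:3,3]
            for k,g in cs.items():
                near=np.hypot(P[:,0]-g[0],P[:,1]-g[1])<.03
                acc[k][0].append(P[near&(P[:,2]>.06)&(P[:,2]<.1)])
                acc[k][1].append(P[near&(P[:,2]>.036)&(P[:,2]<.05)&(col[:,2]>130)])
        for k in cs:
            b=np.vstack(acc[k][0]);f=np.vstack(acc[k][1]);r=[]
            # sphere fit with fixed radius for bulb centre (z~.070)
            s=least_squares(lambda c:np.linalg.norm((b-[*c,.0705])*[1,1,1.0],axis=1)-.0122,b[:,:2].mean(0),loss='soft_l1',f_scale=.001).x
            print(n,k,'bulb',(s*1e3).round(1),len(b),'ztop',np.percentile(b[:,2],98).round(4),'foot med',(np.median(f,0)*1e3).round(1),len(f))
E
python3 - <<'E'
import dep; dep.run(dict(fig=(.581,.121),twin=(.551,-.119)))
E
```

```text
top fig bulb [583.5 122.4] 147 ztop 0.0827 foot med [581.6 112.4  42.2] 52
top twin bulb [ 552.3 -119. ] 160 ztop 0.0834 foot med [ 541.5 -126.7   41.9] 6
scene fig bulb [582.4 121. ] 241 ztop 0.0828 foot med [574.6 123.2  43.8] 200
scene twin bulb [ 551.7 -120.2] 214 ztop 0.0831 foot med [ 543.7 -116.    43.3] 159
```

```bash
python3 -m inch '{"xyz":[[-49.5,-21.4,0],[-49.5,-21.4,0],[-49.5,-21.4,0],[-49.5,-21.4,0],[-49.5,-21.4,0]],"spin":[1.094,1.094,1.094,1.094,1.094],"grip":[0,0,0,0,0]}'
cat > go.py <<'E'
import sys;from h import *
from scipy.spatial.transform import Rotation as R
x,y,z,ang=map(float,sys.argv[1:5])
s=bot.read_state();M=R.from_quat(s['orientation']).as_matrix();p=np.array(s['tcp_pos'])
a=np.degrees(np.arctan2(M[1,1],M[0,1]))
print('t',s['time_s'],'p',p.round(4),'yang',a.round(2),'F',np.round(s['force'],2),'tilt',M[:,2].round(3),'grip',s['grip_width'])
print('cm',(M.T@(np.array([x,y,z])-p)*100).round(2),'spin',np.radians(a-ang).round(3))
E
python3 go.py .572 .120 .14 7
```

```text
time_s: 1.72
tcp_pos: [0.4095, 0.2748, 0.2311]
orientation: [0.605, 0.797, 0.0, 0.0]
force: [1.4, -0.1, -0.5]
grip_width: 0.999
t 1.725 p [0.4095 0.2748 0.2311] yang 15.61 F [ 1.41 -0.13 -0.5 ] tilt [ 0.001  0.    -1.   ] grip 0.9994253843385099
cm [-19.29  11.48   9.12] spin 0.15
```

```bash
python3 -m inch '{"xyz":[[-19.3,11.5,3],[-19.3,11.5,6],[-19.3,11.5,9],[-19.3,11.5,9.1],[-19.3,11.5,9.1]],"spin":[0.15,0.15,0.15,0.15,0.15],"grip":[0,0,0,0,0]}'
python3 go.py .572 .120 .047 7
python3 - <<'E'
from h import *
im=[imaging.capture(n)[0] for n in("scene","top")]
c=lambda im,u,v:cv2.resize(im[v-48:v+48,u-64:u+64],(400,300),interpolation=cv2.INTER_CUBIC)
cv2.imwrite('pics/c.png',np.hstack([c(im[0],190,190),c(im[1],205,182)]))
E
```

```text
time_s: 2.35
tcp_pos: [0.5722, 0.1196, 0.1364]
orientation: [0.662, 0.75, -0.002, -0.001]
force: [0.6, 0.5, 0.1]
grip_width: 0.997
t 2.35 p [0.5722 0.1196 0.1364] yang 7.12 F [0.62 0.48 0.12] tilt [-0.005 -0.001 -1.   ] grip 0.9968337277820687
cm [0.05 0.03 8.94] spin 0.002
```

View pics/c.png

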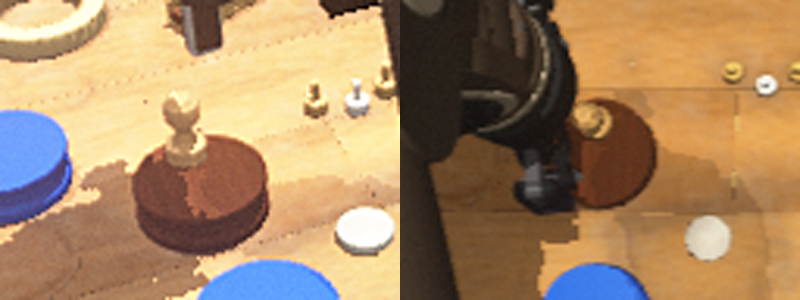

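Run:
```python
from h import *
u=np.array([.9925,.122]);t=np.array([.5722,.1196])
for h in(.012,.025):
  for d in(.0425,.057):
    for w in(-.011,.011):
      p=t+u*d+w*np.array([-u[1],u[0]]);print(h,d,w,proj("scene",[*p,.1364-h]).round(1))
im,d=imaging.capture("scene")
m=np.zeros(d.shape,bool);m[130:170,170:215]=1
P=cloud("scene",d,m);q=P[(P[:,2]>.1)&(P[:,0]>.58)];print(len(q),q.min(0).round(3),q.max(0).round(3),np.percentile(q,2,axis=0).round(4),np.percentile(q,98,axis=0).round(4))
```

```text
0.012 0.0425 -0.011 [179.2 145.5]
0.012 0.0425 0.011 [169.2 148.7]
0.012 0.057 -0.011 [176.4 142.2]
0.012 0.057 0.011 [166.4 145.3]
0.025 0.0425 -0.011 [179.9 150.8]
0.025 0.0425 0.011 [169.9 153.9]
0.025 0.057 -0.011 [177.1 147.4]
0.025 0.057 0.011 [167.2 150.5]
34 [0.612 0.116 0.155] [0.617 0.13  0.166] [0.6127 0.1164 0.1549] [0.6172 0.1298 0.1658]
```

Run:
```python
from h import *
im,d=imaging.capture("scene")
print(proj("scene",[.530,.114,.124]).round(1))
K,V=cal("scene")
P=np.full(d.shape+(3,),np.nan);P[d>0]=cloud("scene",d,np.ones(d.shape,bool))
for v in range(132,162,3):print(v,[tuple((P[v,u]*1000).round().astype(int)) if d[v,u]>0 else 0 for u in range(172,204,4)])
c=im[80:200,120:260];cv2.imwrite('pics/d.png',cv2.resize(c,(700,600),interpolation=cv2.INTER_CUBIC))
```

```text
[191.8 168.4]
132 [(np.int64(615), np.int64(125), np.int64(160)), (np.int64(869), np.int64(62), np.int64(-1)), (np.int64(526), np.int64(129), np.int64(212)), (np.int64(506), np.int64(126), np.int64(223)), (np.int64(501), np.int64(121), np.int64(224)), (np.int64(525), np.int64(107), np.int64(207)), (np.int64(504), np.int64(106), np.int64(219)), (np.int64(802), np.int64(15), np.int64(25))]
135 [(np.int64(859), np.int64(76), np.int64(-1)), (np.int64(855), np.int64(66), np.int64(-1)), (np.int64(529), np.int64(129), np.int64(204)), (np.int64(510), np.int64(126), np.int64(214)), (np.int64(501), np.int64(121), np.int64(218)), (np.int64(510), np.int64(112), np.int64(211)), (np.int64(503), np.int64(107), np.int64(214)), 0]
138 [(np.int64(845), np.int64(80), np.int64(-1)), (np.int64(838), np.int64(71), np.int64(1)), (np.int64(831), np.int64(62), np.int64(2)), (np.int64(517), np.int64(125), np.int64(204)), (np.int64(500), np.int64(122), np.int64(213)), (np.int64(501), np.int64(115), np.int64(210)), (np.int64(500), np.int64(108), np.int64(209)), (np.int64(781), np.int64(23), np.int64(22))]
141 [
[... 1819 characters left out ...]
np.int64(2))]
156 [(np.int64(763), np.int64(103), np.int64(1)), (np.int64(760), np.int64(93), np.int64(0)), (np.int64(754), np.int64(85), np.int64(2)), (np.int64(522), np.int64(128), np.int64(162)), (np.int64(517), np.int64(122), np.int64(164)), (np.int64(522), np.int64(113), np.int64(158)), (np.int64(740), np.int64(49), np.int64(0)), (np.int64(738), np.int64(39), np.int64(-1))]
159 [(np.int64(753), np.int64(106), np.int64(0)), (np.int64(750), np.int64(96), np.int64(-1)), (np.int64(743), np.int64(88), np.int64(1)), (np.int64(738), np.int64(79), np.int64(1)), (np.int64(738), np.int64(70), np.int64(-2)), (np.int64(730), np.int64(62), np.int64(2)), (np.int64(727), np.int64(53), np.int64(0)), 0]
```

View pics/d.png

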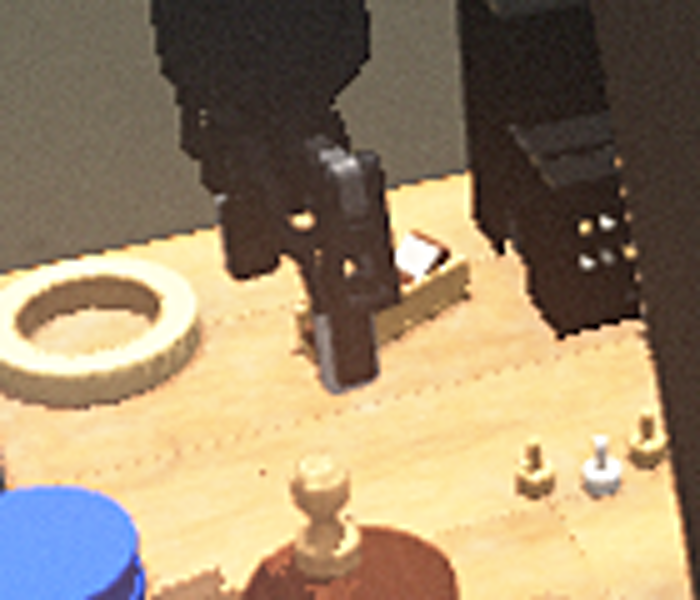

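The picture shows the jaws straddling the finial in x as planned: the far inner face is at x≈0.614 and the near outer face at x≈0.516. The tips appear at z≈0.157, about 30 mm higher than I expected from the TCP. I'll go down to a height that is safe under either reading and measure again.

```bash
python3 -m inch '{"xyz":[[0,0,3],[0,0,6],[0,0,6],[0,0,6]],"spin":[0,0,0,0],"grip":[0,0,0,0]}'
cat > tip.py <<'E'
from h import *
im,d=imaging.capture("scene")
P=cloud("scene",d,np.ones(d.shape,bool));c=im[d>0].max(1)
s=bot.read_state();t=np.array(s['tcp_pos']);print(t.round(4),s['time_s'])
for nm,x0,x1 in(("near",-.07,-.035),("far",.03,.07)):
    q=P[(P[:,0]-t[0]>x0)&(P[:,0]-t[0]<x1)&(abs(P[:,1]-t[1])<.03)&(P[:,2]>.045)&(c<110)]
    if len(q):
        l=q[q[:,2]<q[:,2].min()+.02];print(nm,len(q),'zmin',np.sort(q[:,2])[:5].round(3),'xy lo/hi',l.min(0).round(3),l.max(0).round(3))
cv2.imwrite('pics/e.png',cv2.resize(im[110:230,120:260],(700,600),interpolation=cv2.INTER_CUBIC))
E
python3 tip.py
```

```text
time_s: 3.05
tcp_pos: [0.5723, 0.1233, 0.0818]
orientation: [0.66, 0.751, 0.001, 0.001]
force: [0.7, 0.8, 0.1]
grip_width: 1.0
[0.5727 0.1232 0.082 ] 3.1
near 3342 zmin [0.097 0.097 0.098 0.098 0.102] xy lo/hi [0.515 0.107 0.097] [0.527 0.124 0.117]
far 177 zmin [0.095 0.097 0.097 0.097 0.098] xy lo/hi [0.611 0.121 0.095] [0.618 0.139 0.115]
```

View pics/e.png

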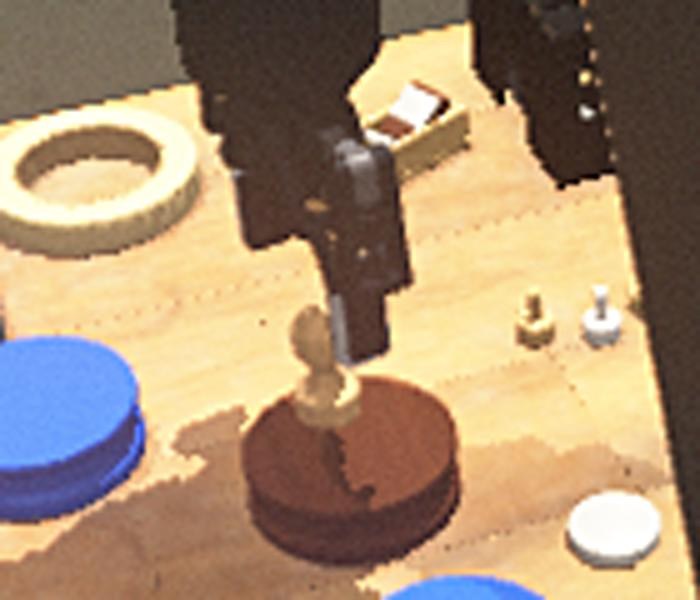

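The near fingertip ends at crop (362,360) with z≈0.097, above the bulb top at 0.083. Before going lower, I'll measure how high the gripper's body is over the finial.

Run:
```python
from h import *
s=bot.read_state();t=np.array(s['tcp_pos']);print(t.round(4),np.round(s['qpos'],3),np.abs(s['dq']).max().round(4))
for n in("scene","top"):
    im,d=imaging.capture(n)
    P=cloud(n,d,np.ones(d.shape,bool));c=im[d>0].max(1)
    q=P[(abs(P[:,0]-t[0])<.09)&(abs(P[:,1]-t[1])<.08)&(P[:,2]>.086)]
    for lo in range(-90,90,10):
        k=q[(q[:,0]-t[0]>=lo/1e3)&(q[:,0]-t[0]<lo/1e3+.01)]
        if len(k)>3:print(n,lo,len(k),'z 2%,min',np.percentile(k[:,2],5).round(3),k[:,2].min().round(3),'max',k[:,2].max().round(3),'y',k[:,1].min().round(3),k[:,1].max().round(3))
```

```text
[0.5727 0.1232 0.082 ] [ 0.212  0.276 -0.184  1.108 -0.     1.653] 0.0053
scene -80 151 z 2%,min 0.146 0.143 max 0.197 y 0.102 0.127
scene -70 254 z 2%,min 0.152 0.143 max 0.202 y 0.101 0.129
scene -60 982 z 2%,min 0.117 0.097 max 0.445 y 0.098 0.158
scene -50 1788 z 2%,min 0.16 0.097 max 0.444 y 0.085 0.16
scene -40 2386 z 2%,min 0.202 0.15 max 0.442 y 0.072 0.16
scene -30 886 z 2%,min 0.183 0.161 max 0.439 y 0.072 0.16
scene -20 485 z 2%,min 0.19 0.172 max 0.437 y 0.087 0.163
scene -10 279 z 2%,min 0.222 0.183 max 0.435 y 0.085 0.164
scene 0 184 z 2%,min 0.182 0.155 max 0.433 y 0.085 0.166
scene 10 291 z 2%,min 0.187 0.155 max 0.43 y 0.134 0.172
scene 20 128 z 2%,min 0.16 0.154 max 0.428 y 0.135 0.174
scene 30 32 z 2%,min 0.116 0.106 max 0.426 y 0.132 0.173
scene 40 155 z 2%,min 0.099 0.096 max 0.145 y 0.121 0.142
scene 50 11 z 2%,min 0.15 0.148 max 0.166 y 0.139 0.143
scene 60 21 z 2%,min 0.144 0.143 max 0.166 y 0.139 0.145
top -90 967 z 2%,min 0.563 0.54 max 0.603 y 0.056 0.154
top -80 1093 z 2%,min 0.539 0.149 max 0.599 y 0.059 0.157
top -70 1214 z 2%,min 0.197 0.142 max 0.594 y 0.06 0.158
top -60 1185 z 2%,min 0.199 0.108 max 0.59 y 0.062 0.16
top -50 1246 z 2%,min 0.197 0.096 max 0.586 y 0.064 0.163
top -40 1444 z 2%,min 0.217 0.147 max 0.586 y 0.066 0.164
top -30 1220 z 2%,min 0.254 0.152 max 0.585 y 0.065 0.166
top -20 1259 z 2%,min 0.293 0.172 max 0.583 y 0.063 0.168
top -10 1289 z 2%,min 0.309 0.215 max 0.581 y 0.062 0.172
top 0 1215 z 2%,min 0.313 0.215 max 0.58 y 0.064 0.173
top 10 1050 z 2%,min 0.338 0.216 max 0.577 y 0.066 0.175
top 20 829 z 2%,min 0.385 0.219 max 0.575 y 0.069 0.177
top 30 521 z 2%,min 0.387 0.358 max 0.571 y 0.071 0.176
top 40 217 z 2%,min 0.377 0.11 max 0.564 y 0.077 0.162
top 50 95 z 2%,min 0.141 0.109 max 0.552 y 0.086 0.131
top 60 54 z 2%,min 0.146 0.137 max 0.203 y 0.119 0.134
top 70 10 z 2%,min 0.15 0.149 max 0.193 y 0.12 0.122
```

The body is 59 mm above the tips, which matches the stated geometry, so the tip height is really TCP z + 0.014 when open. I'll use the camera heights. Next I descend 54 mm and shift −3 mm in y to line up.

```bash
python3 -m inch '{"xyz":[[-0.3,0,2],[-0.3,0,4],[-0.3,0,5],[-0.3,0,5.4],[-0.3,0,5.4]],"spin":[0,0,0,0,0],"grip":[0,0,0,0,0]}'
sed -i 's/>.045)/>.034)/;s/-.07,-.035/-.07,-.045/' tip.py; python3 tip.py; python3 go.py .572 .12 .025 7; python3 -c "
import dep;dep.run(dict(fig=(.582,.121)),1)"
```

```text
time_s: 3.82
tcp_pos: [0.5726, 0.1195, 0.0263]
orientation: [0.66, 0.751, 0.0, 0.0]
force: [0.4, 0.8, 0.1]
grip_width: 0.997
[0.5727 0.1196 0.0266] 3.875
near 1647 zmin [0.041 0.043 0.047 0.047 0.048] xy lo/hi [0.515 0.103 0.041] [0.528 0.125 0.061]
far 114 zmin [0.042 0.043 0.045 0.045 0.045] xy lo/hi [0.611 0.121 0.042] [0.618 0.135 0.062]
t 3.875 p [0.5727 0.1196 0.0266] yang 7.37 F [-0.21  1.01  0.25] tilt [ 0.001  0.    -1.   ] grip 0.9968551354379744
cm [ 0.05 -0.07  0.16] spin 0.006dep.py:18: RuntimeWarning: Mean of empty slice.
  s=least_squares(lambda c:np.linalg.norm((b-[*c,.0705])*[1,1,1.0],axis=1)-.0122,b[:,:2].mean(0),loss='soft_l1',f_scale=.001).x
  ret = um.true_divide(
Traceback (most recent call last):
  File "dep.py", line 18, in run
    s=least_squares(lambda c:np.linalg.norm((b-[*c,.0705])*[1,1,1.0],axis=1)-.0122,b[:,:2].mean(0),loss='soft_l1',f_scale=.001).x
      ~~~~~~~~~~~~~^^^^^^^^^^^^^^^^^^^^^^^^^^^^^^^^^^^^^^^^^^^^^^^^^^^^^^^^^^^^^^^^^^^^^^^^^^^^^^^^^^^^^^^^^^^^^^^^^^^^^^^^^^^^
ValueError: Initial guess is outside of provided bounds
```

View pics/e.png

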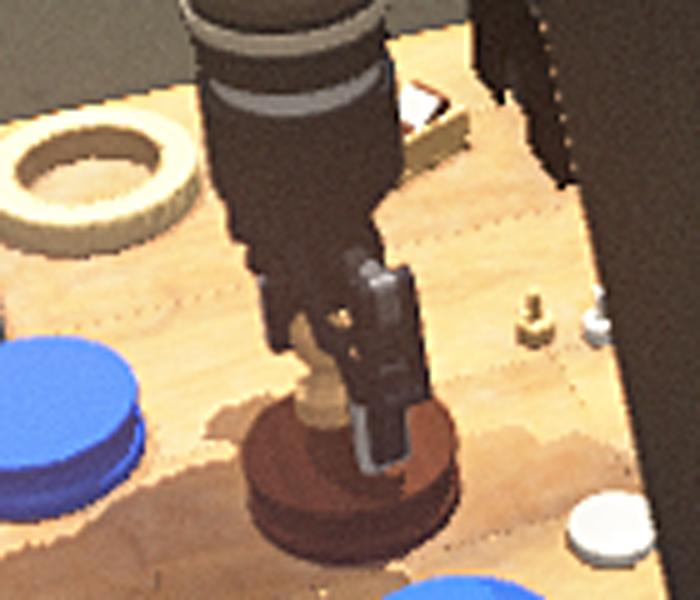

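Tips are at z≈0.042 and the jaws straddle the finial with clear gaps. I'll go down 6 mm so the tips sit low on the foot, then close most of the gap.

```bash
python3 -m inch '{"xyz":[[0,0,0.3],[0,0,0.6],[0,-0.5,0.6],[0,-1.0,0.6],[0,-1.3,0.6]],"spin":[0,0,0,0,0],"grip":[0,0,0,0,0]}'
python3 tip.py; python3 go.py .5298 .115 .0205 7
```

```text
time_s: 4.55
tcp_pos: [0.5589, 0.1177, 0.0199]
orientation: [0.66, 0.751, -0.0, -0.0]
force: [-0.0, -0.3, 0.5]
grip_width: 1.0
[0.5587 0.1177 0.02  ] 4.6
near 1724 zmin [0.034 0.035 0.036 0.041 0.041] xy lo/hi [0.501 0.101 0.034] [0.513 0.123 0.054]
far 84 zmin [0.037 0.038 0.038 0.038 0.039] xy lo/hi [0.592 0.123 0.037] [0.605 0.134 0.057]
t 4.6 p [0.5587 0.1177 0.02  ] yang 7.37 F [-0.06 -0.08 -0.58] tilt [-0.  0. -1.] grip 0.9991027937807969
cm [ 0.1  -2.9  -0.05] spin 0.006
```

```bash
python3 -m inch '{"xyz":[[0,-0.3,0],[0,-0.6,0],[0,-0.9,0],[0,-1.2,0],[0,-1.5,0]],"spin":[0,0,0,0,0],"grip":[0,0,0,0,0]}'
python3 -m inch '{"xyz":[[0,-0.3,0],[0,-0.6,0],[0,-0.9,0],[0,-1.0,0],[0,-1.0,0]],"spin":[0,0,0,0,0],"grip":[0,0,0,0,0]}'
python3 tip.py
```

```text
time_s: 5.22
tcp_pos: [0.5444, 0.1158, 0.0199]
orientation: [0.66, 0.751, 0.0, 0.0]
force: [0.1, 1.3, 0.3]
grip_width: 0.998
time_s: 5.85
tcp_pos: [0.5345, 0.1145, 0.0199]
orientation: [0.66, 0.751, -0.0, -0.0]
force: [0.5, 0.3, -0.0]
grip_width: 0.998
[0.5344 0.1145 0.0198] 5.9
near 1809 zmin [0.035 0.035 0.036 0.039 0.04 ] xy lo/hi [0.478 0.098 0.035] [0.489 0.12  0.054]
far 77 zmin [0.037 0.039 0.039 0.04  0.04 ] xy lo/hi [0.574 0.122 0.037] [0.578 0.131 0.056]
```

View pics/e.png

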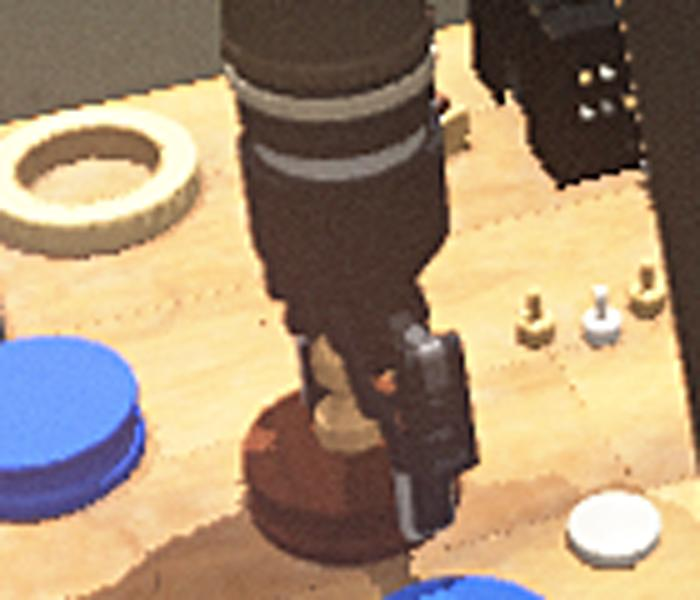

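The finial stands upright near the middle, with the far finger behind it. I'll back off, rise and move aside to measure.

```bash
python3 -m inch '{"xyz":[[0,0.8,0],[0,1.2,0],[0,1.2,-3],[0,1.2,-8],[4,1.2,-11]],"spin":[0,0,0,0,0],"grip":[0,0,0,0,0]}'
python3 -m inch '{"xyz":[[5,0,0],[9,0,0],[9,0,0],[9,0,0]],"spin":[0,0,0,0],"grip":[0,0,0,0]}'
python3 - <<'E'
import dep; dep.run(dict(fig=(.562,.119),twin=(.551,-.119)))
from fit import *
for n in("top","scene"):
    im,d=imaging.capture(n)
    for k,g in(("pl",(.558,.1195)),("tpl",(.551,-.119))):print(n,k,(fit(n,im,g,PL,0)[0]*1000).round(1))
c=lambda im,u,v:cv2.resize(im[v-25:v+25,u-33:u+33],(396,300),interpolation=cv2.INTER_CUBIC)
a=imaging.capture("scene")[0];b=imaging.capture("top")[0]
cv2.imwrite('pics/f.png',np.vstack([np.hstack([c(a,190,195),c(a,293,170)]),np.hstack([c(b,205,182),c(b,295,186)])]))
E
```

```text
time_s: 6.52
tcp_pos: [0.5428, 0.1548, 0.1323]
orientation: [0.662, 0.75, 0.001, 0.001]
force: [0.7, 0.6, 0.4]
grip_width: 0.999
time_s: 7.02
tcp_pos: [0.5299, 0.2448, 0.1296]
orientation: [0.66, 0.751, -0.0, 0.0]
force: [0.3, -0.4, -0.2]
grip_width: 1.003
top fig bulb [564.5 119. ] 158 ztop 0.0827 foot med [563.5 109.1  42. ] 52
top twin bulb [ 552.4 -119. ] 159 ztop 0.083 foot med [ 541.5 -126.7   43.2] 7
scene fig bulb [563.4 117.4] 247 ztop 0.0828 foot med [556.  119.8  43.5] 205dep.py:18: RuntimeWarning: Mean of empty slice.
  s=least_squares(lambda c:np.linalg.norm((b-[*c,.0705])*[1,1,1.0],axis=1)-.0122,b[:,:2].mean(0),loss='soft_l1',f_scale=.001).x
  ret = um.true_divide(
Traceback (most recent call last):
  File "dep.py", line 18, in run
    s=least_squares(lambda c:np.linalg.norm((b-[*c,.0705])*[1,1,1.0],axis=1)-.0122,b[:,:2].mean(0),loss='soft_l1',f_scale=.001).x
      ~~~~~~~~~~~~~^^^^^^^^^^^^^^^^^^^^^^^^^^^^^^^^^^^^^^^^^^^^^^^^^^^^^^^^^^^^^^^^^^^^^^^^^^^^^^^^^^^^^^^^^^^^^^^^^^^^^^^^^^^^
ValueError: Initial guess is outside of provided bounds
```

```bash
python3 - <<'E'
from fit import *
for n in("top","scene"):
    im,d=imaging.capture(n)
    for k,g in(("pl",(.558,.1195)),("tpl",(.551,-.119))):
        if k=="pl" or n=="top":print(n,k,(fit(n,im,g,PL,0)[0]*1000).round(1))
        # direct: wood-dark top-face pixels by depth and colour, min-enclosing circle
        P=cloud(n,d,np.ones(d.shape,bool));c=im[d>0].astype(int)
        q=P[(np.hypot(P[:,0]-g[0],P[:,1]-g[1])<.06)&(P[:,2]>.026)&(P[:,2]<.034)]
        if len(q)>300:
            (x,y),r=cv2.minEnclosingCircle((q[:,:2]*1000).astype(np.float32));print('  circ',round(x,1),round(y,1),round(r,1),'pct mid',((np.percentile(q,1,axis=0)+np.percentile(q,99,axis=0))*500).round(1)[:2])
    if n=="top":b=im
    else:a=im
c=lambda im,u,v:cv2.resize(im[v-25:v+25,u-33:u+33],(396,300),interpolation=cv2.INTER_CUBIC)
cv2.imwrite('pics/f.png',np.hstack([c(a,190,195),c(b,205,182)]))
E
python3 go.py .542 .1165 .13 2
```

```text
top pl [558.1 119.1]
  circ 559.7 120.6 45.1 pct mid [560.  120.1]
top tpl [ 550.2 -118.4]
  circ 551.4 -118.9 44.7 pct mid [ 551.5 -118.6]
scene pl [556.6 119.7]
  circ 557.7 120.8 46.5 pct mid [556.7 120.4]
t 7.325 p [0.5301 0.2442 0.13  ] yang 7.29 F [ 0.57  0.79 -0.33] tilt [ 0.  0. -1.] grip 1.0003528453142019
cm [-12.82  -0.44  -0.  ] spin 0.092
```

View pics/f.png

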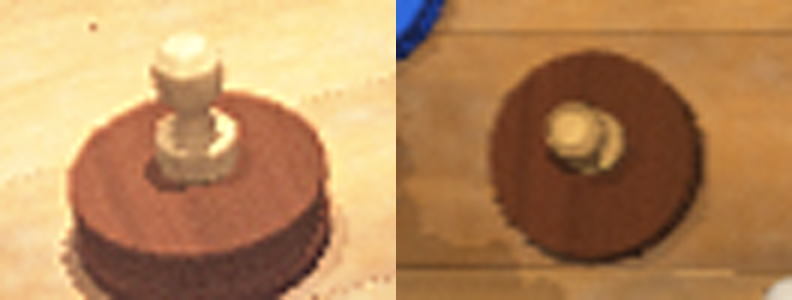

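Plinth unmoved; the finial is upright about 4.5 mm too far in +x and 0.7 mm too far in −y. I'll finish with one gentle nudge, with the face turned to −9° so it corrects both.

```bash
python3 go.py .5419 .1214 .13 -9
```

```text
t 7.325 p [0.5301 0.2442 0.13  ] yang 7.29 F [ 0.57  0.79 -0.33] tilt [ 0.  0. -1.] grip 1.0003528453142019
cm [-12.33  -0.39  -0.  ] spin 0.284
```

```bash
python3 -m inch '{"xyz":[[-4,-0.4,0],[-8,-0.4,0],[-12.3,-0.4,0],[-12.3,-0.4,0],[-12.3,-0.4,0]],"spin":[0.142,0.284,0.284,0.284,0.284],"grip":[0,0,0,0,0]}'
python3 go.py .5419 .1214 .02 -9
```

```text
time_s: 7.95
tcp_pos: [0.5417, 0.1224, 0.13]
orientation: [0.76, 0.65, 0.0, -0.0]
force: [-0.4, 0.2, 0.6]
grip_width: 1.002
t 7.95 p [0.5417 0.1224 0.13  ] yang -8.97 F [-0.4   0.18  0.62] tilt [ 0.  0. -1.] grip 1.0021179569499303
cm [-0.1   0.03 11.  ] spin 0.001
```

```bash
python3 -m inch '{"xyz":[[0,0,4],[0,0,7.5],[0,0,9.5],[0,0,10.6],[0,0,11]],"spin":[0,0,0,0,0],"grip":[0,0,0,0,0]}'
python3 go.py .5301 .1233 .02 -9; python3 tip.py
```

```text
time_s: 8.57
tcp_pos: [0.5415, 0.1232, 0.0196]
orientation: [0.76, 0.65, -0.0, -0.0]
force: [0.5, -0.0, -0.8]
grip_width: 1.002
t 8.575 p [0.5415 0.1232 0.0196] yang -8.85 F [ 0.5  -0.01 -0.77] tilt [-0. -0. -1.] grip 1.002049745808335
cm [-0.16 -1.13 -0.04] spin 0.003
[0.5416 0.123  0.0196] 8.625
near 1807 zmin [0.034 0.036 0.036 0.04  0.04 ] xy lo/hi [0.485 0.123 0.034] [0.495 0.138 0.054]
far 1 zmin [0.1] xy lo/hi [0.574 0.129 0.1  ] [0.574 0.129 0.1  ]
```

```bash
python3 -m inch '{"xyz":[[0,-0.3,0],[0,-0.6,0],[0,-0.9,0],[0,-1.15,0],[0,-1.15,0]],"spin":[0,0,0,0,0],"grip":[0,0,0,0,0]}'
python3 -m inch '{"xyz":[[0,0.6,0],[0,1.2,0],[0,1.2,-3],[0,1.2,-8],[4,1.2,-11]],"spin":[0,0,0,0,0],"grip":[0,0,0,0,0]}'
python3 -m inch '{"xyz":[[6,0,0],[10,0,0],[10,0,0],[10,0,0]],"spin":[0,0,0,0],"grip":[0,0,0,0]}'
cat > chk.py <<'E'
import dep
try: dep.run(dict(fig=(.558,.119),twin=(.551,-.119)))
except ValueError: print('twin hidden in scene')
from fit import *
a=imaging.capture("scene")[0];b=imaging.capture("top")[0]
print('plinths',[(fit("top",b,g,PL,0)[0]*1000).round(1) for g in((.558,.1195),(.551,-.119))])
c=lambda im,u,v:cv2.resize(im[v-25:v+25,u-33:u+33],(396,300),interpolation=cv2.INTER_CUBIC)
cv2.imwrite('pics/g.png',np.vstack([np.hstack([c(a,190,195),c(b,205,182)]),np.hstack([c(a,293,170),c(b,295,186)])]))
E
python3 chk.py 2>/dev/null
```

```text
time_s: 9.25
tcp_pos: [0.5301, 0.1243, 0.02]
orientation: [0.76, 0.65, 0.0, 0.0]
force: [0.0, 0.1, 0.1]
grip_width: 0.998
time_s: 9.88
tcp_pos: [0.5495, 0.1608, 0.1324]
orientation: [0.761, 0.649, 0.001, 0.001]
force: [1.2, 0.3, -0.6]
grip_width: 0.994
time_s: 10.38
tcp_pos: [0.5638, 0.2604, 0.1294]
orientation: [0.76, 0.65, -0.001, 0.0]
force: [-0.1, -1.0, 0.5]
grip_width: 0.998
top fig bulb [559.6 119.5] 158 ztop 0.0825 foot med [558.5 109.5  42.8] 48
top twin bulb [ 552.3 -119.2] 159 ztop 0.0827 foot med [ 541.7 -126.4   43.3] 7
scene fig bulb [558.3 118.1] 254 ztop 0.0825 foot med [550.8 120.2  43.8] 207
twin hidden in scene
plinths [array([558. , 119.3]), array([ 550.2, -118.4])]
```

View pics/g.png

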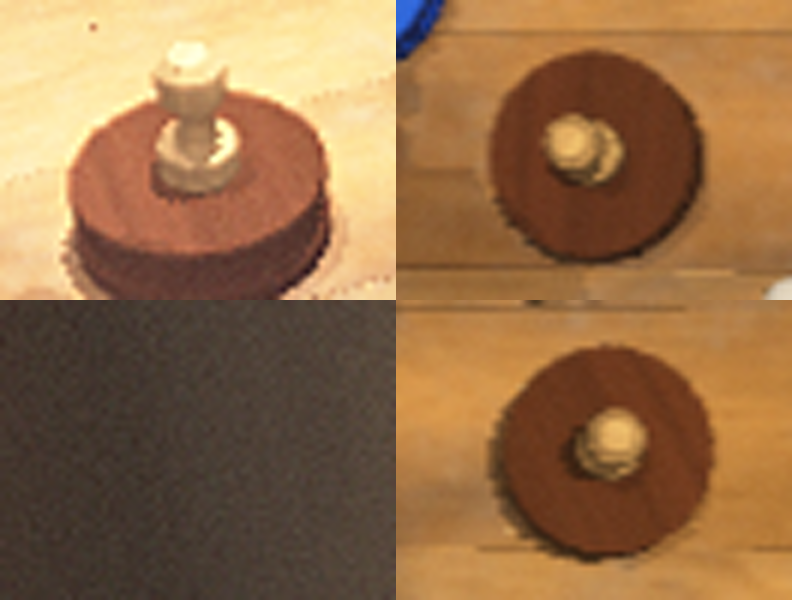

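The finial stands upright in the middle of its plinth, within about 1 mm, and both plinths and the twin are unmoved. The gripper is clear, so I'm handing in.

```bash
python3 -c "
from workcell import bot
print(bot.finish_job(),bot.read_state()['time_s'])"
```

```text
the job is handed in; nothing more can be done
the job is handed in; nothing more can be done
```

The off-centre finial now stands upright in the middle of its plinth, and I handed the job in at about 11 s of robot time. I straddled it with the open jaws and slid it by its foot with the inside face of one fingertip. It took two gentle nudges, about 19 mm and then about 5 mm.

**Last checks:**
- **Position:** comparing both finials and plinths, it sits within about 1 mm of the middle. The top view gave −0.5 mm in x and +1 mm in y; the scene view gave about −1 mm in x and under 1 mm in y. Those figures are at the limit of what I could measure.
- **Upright:** its top is at about 83 mm, as before.
- **Not disturbed:** both plinths and the twin measure the same as at the start, from the top camera. The tin was not re-measured, but the tool never went near it.
- **Forces:** the readings I saw stayed around 1 N. The gripper was well clear at the end.

**What failed or disagreed:**
- The open fingertips showed about 26 mm higher relative to the reported tool position than the description implies, so I worked from the camera heights.
- My silhouette fit of the finial was poor, so I used a depth-based fit of the bulb instead.
- In the last scene view the arm hid the twin, so that comparison uses its earlier scene reading.

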